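Hang a reel arm on the feeder upright and lock it

ROBOT

A 7-joint arm with a two-finger parallel gripper is mounted at the origin on the work surface. World frame = base frame: x ahead of the robot, y to its left, z up, the work surface at z = 0. Lengths are in m, angles in rad, forces in N, time in s.
With the tool pointing down it reaches from about 0.4 to 0.875 m from the base axis. Payload 4.4 kg.
Tool frame: the origin (TCP) lies midway between the tips of the shut fingers; the grasp point (between the pads) lies 19 mm behind it; y points along the fingers, z is the direction in which the jaws open and shut, and the axes are right-handed (so a half turn about y gives the same grasp; the last joint's range is limited). The gripper opens to 85 mm and grips with 20 to 120 N. Pads are 22 mm wide; open, the fingers measure 114 mm over their backs; the gripper's body (76 mm by 85 mm) begins 54 mm behind the grasp point. The pads swing forward as they close: fully open they stand 13 mm farther back than shut.
Start: joints at [-1.188, 0.628, 0.038, 1.517, -0.027, 0.996, -0.02], TCP at [0.282, 0.586, 0.231] pointing down, gripper open.
Joint ranges: [-3.06, 3.06], [-0.37, 2.12], [-1.25, 1.32], [0.18, 2.47], [-1.1, 4.24], [0.23, 1.98], [-2.94, 2.94]. Speed limits (rad/s): [2.57, 2.57, 3.14, 3.14, 3.14, 3.14, 3.14].

INTERFACE

Orientations are given as a unit quaternion [w, x, y, z].
In Python, from workcell import robot, hand, eyes, order gives the robot as it stands. Calls block until the motion is done:
- robot.move_to(position, orientation): joint-space move of the TCP to a pose.
- robot.servo_line(position, v=0.15, attitude=None, f_stop=None): straight line of the TCP; attitude=None keeps the orientation; v is the mean speed in m/s. With f_stop (N) it stops when the force on the tool has changed by that much, and returns True; else False.
- robot.move_j(angles): joint-space move.
- hand.gripper_to(opening, newtons=None): finger opening in m; newtons is the grip in N (None keeps the last); returns when the fingers have stopped.
- robot.dwell(seconds).
- robot.inverse_kinematics(position, orientation): joint angles nearest the present ones, or None.
- robot.get_obs(): the state.
- eyes.read_camera(name): name is "scene" or "top"; returns (picture, depth): 420x560x3 uint8, blue, green, red; 420x560 float32, m along the optical axis (not along the pixel's ray), 0 where there is no reading.
- eyes.camera_params(name): a dict with "fx", "fy", "cx", "cy" (pixels), "origin" and "attitude" of the camera in the world. Camera axes: x right, y down, z forward; pixel columns grow to the right and rows downward; lengths in m; the calibration is good to about 2 mm. A picture is of the moment at which its call begins. camera_params takes no time and is no camera call.
A pose or a line that the arm cannot do raises robot.Unreachable and nothing moves.
- order.hand_in(): hands the job in, once; it reports no verdict.
The state is a dict: "t": time; "qpos": joint angles; "joint_velocities": joint speeds; "joint_torque": joint torques, N m; "tcp_pos": TCP position; "tcp_rot": TCP orientation; "contact_force": force on the tool from outside, world axes, zero at the start; "ft_torque": the same for the moment, N m; "opening": finger opening in m.
Only numpy, scipy, OpenCV 4.12 (cv2) and the standard library are available. Lean on these libraries where they do the work, as an engineer would, in place of code of your own. Each camera call takes 0.05 s, during which the arm holds its last target.

TASK

Take the aluminium reel arm by its blue grip out of its parking cradle, hook both of its claws into the two slots above the orange catch on the empty, orange-capped upright, then press it straight down until the catch snaps and it sits fully home, and let go. The slotted strip has been clamped a little higher than its lowest mark, nobody noted how much, so feel for the slots, and push and press gently, never forcing it. Leave the upright that already carries a sensor, and everything else lying about, as they are.

Things in the scene. Friction and masses are not known exactly. Their poses are not given: they have to be found in the camera images.
- grip (a point): Centre of the blue grip block (26 x 20 x 44 mm along x, y, z) on the loose reel arm, 0.2 to 0.4 kg, which starts standing level in the cradle. Axes: x horizontal, towards the claws; z up; y left. Pinch it across y (20 mm) from above. Keel underside 92 mm below this point; keel 10 mm thick, 22 mm high, reaching from 33 mm ahead to 80 mm behind, with a 44 mm wide cross spindle near its rear end.
- face (a point): On the reel arm, axes as the grip: the middle of its flat mounting face, 33 mm ahead (+x) of the grip and 33 mm below it. The back plate is 32 mm wide and 6 mm thick, 37 mm up and down from here. A round cross bar, 8 mm in diameter, 32 mm wide, forms the lower front edge, flush with the face, its axis 55 mm below here.
- claw (a point): On the reel arm: centre of the lower end of the upper claw's tooth, 43 mm ahead and 30 mm below the grip. The two claws are alike, the other 42 mm straight below. Each is a steel neck 8 x 8 mm standing out from the face, ending in an upright round tooth 8 mm in diameter, 24 mm long, which hangs 16 mm below the neck and stands 6 to 14 mm ahead of the face.
- home (a point): Fixed to the empty upright: where the grip's centre ends when locked, if the strip were at its lowest mark. Axes: x horizontal, into the upright; z up; y left; the reel arm ends parallel to these. The upright's front is the plane 33 mm ahead. It is black with an orange cap, open at the back, 48 x 32 mm, 202 mm high, foot 90 x 100 mm. The strip is clamped 3 to 15 mm higher (true home, slots and catch with it); this point does not show it.
- slot (a point): Fixed to the empty upright, axes as home: middle of the upper of the two slots to use, on the strip's front, 33 mm ahead of home and 0.75 mm below it, with the strip at its lowest mark; the other is 42 mm below. Slots 12 mm wide, 26.5 mm high; strip aluminium, 36 mm wide, 4 mm thick, hollow for 22 mm behind. Teeth enter only with the arm 17.2 mm (16 to 18.5) above its true home, go in till the face meets the strip, then straight down.
- catch (a joint): Orange sprung roller (8 mm thick, 24 mm wide, slippery) in the empty upright, 81 mm below true home, 3.5 mm proud of the strip. Value: m pushed in; 0 out, 0.007 end. Spring 6 N at 0, plus 0.75 N per mm. On its way down the arm's cross bar meets it about 13 mm above true home, must be pressed past it (8 to 15 N), and it springs out above the bar: locked. At home the necks stop hard on the slots; over 20 N strains them.
- cradle: Parking cradle fixed to the table: black base 85 x 75 x 12 mm with two grey rails, 18 mm high, 70 mm long along its x, 13 mm apart, between which the reel arm's keel stands on the base. Origin at the centre of its underside, z up. It must not be moved; lift the reel arm at least 20 mm straight up to clear the rails.
- post_b: A second, fixed upright of the same size, with a grey cap, taken by a short black sensor that stands out 59 mm in front of its face: leave it alone. Origin at table level under the middle of its front face; x from the face into the upright, z up.
- reel_a: Loose black component reel lying flat, 110 mm across, 12 mm thick; origin at the centre of its underside. Leave it.
- reel_b: Loose blue reel lying flat, 90 mm across, 12 mm thick; origin at the centre of its underside. Leave it.
- driver: Loose screwdriver, 170 mm long, lying on the table. Leave it.
- flask: Loose white flask with a red cap, 52 mm across, 110 mm high; origin at the centre of its underside. Leave it.
- collar: Loose steel collar, 32 mm across, 12 mm high, on the table between the uprights; origin at the centre of its underside. Leave it.
- bin: Loose yellow open bin, 120 x 90 x 45 mm; origin at the centre of its underside. Leave it.
- jar: Loose amber jar with a steel lid, 60 mm across, 50 mm high; origin at the centre of its underside. Leave it.
Not all that is in view belongs to the job. There is more than one size of the part that bears grip; the job needs the larger.

How it is judged:
By the outcome, as a careful person would: the job done as asked, in the order asked, and still so for the second after the job is handed in, with the robot touching nothing.
It also fails if it takes over 51 s, if anything falls off the work surface, if the arm or the gripper's body presses on something with over 40 N, if the wrist force passes 120 N, or if a joint passes its speed limit or range.

## Working session

There is one attempt and no reset: what is moved stays moved. The work goes in short steps, each a Python script; the robot and the scene stay as the last script left them, time stands still between calls to the robot, and variables do not carry over. Pictures are saved under pics/ and viewed, and the job is handed in when it is done.

```bash
ls; mkdir -p pics; python3 - <<'E'
from workcell import robot, hand, eyes, order
import cv2,numpy as np
for n in ["scene","top"]:
    im,d=eyes.read_camera(n)
    cv2.imwrite(f"pics/{n}0.png",im); np.savez(f"pics/{n}0.npz",im=im,d=d)
    print(n,eyes.camera_params(n))
o=robot.get_obs(); print(o['t'],o['tcp_pos'],o['tcp_rot'],o['opening'],o['contact_force'])
E
```

```text
pics
scene {'fx': 405.78793295872106, 'fy': 405.78793295872106, 'cx': 282.3414109482806, 'cy': 206.817833474981, 'origin': array([ 1.06792032, -0.41198834,  0.81374569]), 'attitude': array([-0.33260438,  0.84074801,  0.39856756, -0.15382135])}
top {'fx': 516.5571437051158, 'fy': 516.5571437051158, 'cx': 287.666533926041, 'cy': 208.14467596734832, 'origin': array([ 0.27279498, -0.00782005,  1.34551667]), 'attitude': array([ 0.07917514, -0.69495871,  0.71021577, -0.07973228])}
0.1 [0.28176185 0.58511299 0.23047769] [-0.68877118  0.68998221 -0.15747163  0.15723072] 0.08530803380509586 [0.34983926 0.21215413 0.11327936]
```

View pics/scene0.png

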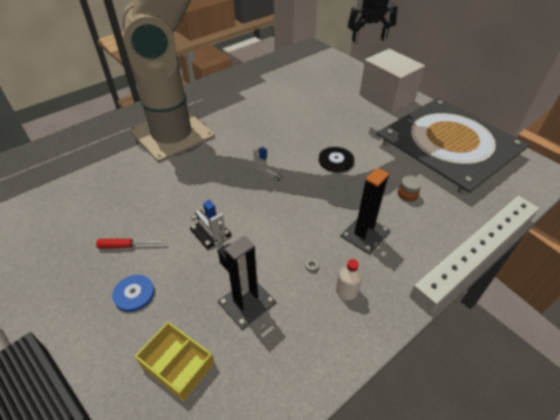

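View pics/top0.png

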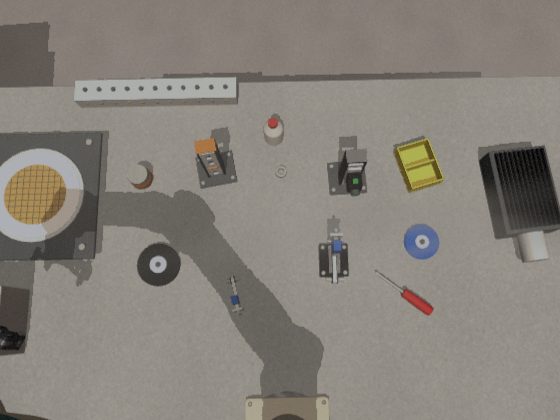

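Two blue-gripped arms are in view. One stands in the black cradle at scene (210,212) / top (336,246). The other is a smaller one lying loose at scene (263,155) / top (236,299). The one in the cradle fits the description. The orange-capped upright is at scene (372,205) / top (208,155), and the grey-capped one at top (352,165) carries the sensor. I'll enlarge crops to confirm.

```bash
cat > h.py <<'E'
from workcell import robot, hand, eyes, order
import cv2,numpy as np
from scipy.spatial.transform import Rotation as R
def rot(q): return R.from_quat([q[1],q[2],q[3],q[0]])
def q4(r):
    x=r.as_quat(); return [x[3],x[0],x[1],x[2]]
P={n:eyes.camera_params(n) for n in ("scene","top")}
def cloud(n,d):
    p=P[n]; v,u=np.mgrid[0:d.shape[0],0:d.shape[1]]
    c=np.stack([(u-p['cx'])/p['fx']*d,(v-p['cy'])/p['fy']*d,d],-1)
    return c@rot(p['attitude']).as_matrix().T+p['origin']
def ray(n,u,v,z):
    p=P[n]; r=rot(p['attitude']).apply([(u-p['cx'])/p['fx'],(v-p['cy'])/p['fy'],1.])
    return p['origin']+r*(z-p['origin'][2])/r[2]
def px(n,X):
    p=P[n]; c=rot(p['attitude']).inv().apply(np.asarray(X)-p['origin'])
    return np.stack([c[...,0]/c[...,2]*p['fx']+p['cx'],c[...,1]/c[...,2]*p['fy']+p['cy']],-1)
E
python3 - <<'E'
from h import *
t=np.load("pics/top0.npz"); s=np.load("pics/scene0.npz")
def crop(im,x0,y0,w,h,f): return cv2.resize(im[y0:y0+h,x0:x0+w],None,fx=f,fy=f,interpolation=cv2.INTER_CUBIC)
a=np.hstack([crop(t['im'],300,215,80,80,5),crop(s['im'],180,185,80,80,5)])
cv2.imwrite("pics/c1.png",a)
a=np.hstack([crop(t['im'],180,120,80,80,5),crop(s['im'],335,165,80,80,5)])
cv2.imwrite("pics/c2.png",a)
C={n:cloud(n,x['d']) for n,x in (("top",t),("scene",s))}
for n,x in (("top",t),("scene",s)):
    hsv=cv2.cvtColor(x['im'],cv2.COLOR_BGR2HSV)
    for nm,lo,hi in (("blue",(105,120,50),(125,255,255)),("orange",(5,170,120),(16,255,255))):
        m=cv2.inRange(hsv,lo,hi); k,l,st,ce=cv2.connectedComponentsWithStats(m)
        for i in range(1,k):
            if st[i,4]<25: continue
            q=C[n][(l==i)&(x['d']>0)]
            print(n,nm,st[i],ce[i].round(1),np.median(q,0).round(4),q.min(0).round(3),q.max(0).round(3))
E
```

```text
top blue [405 236  11  12  94] [409.5 241.1] [ 0.4834 -0.3279  0.0124] [ 0.467 -0.344  0.005] [ 0.497 -0.315  0.018]
top blue [334 244   7   7  34] [337.3 247.7] [ 0.4524 -0.1274  0.1254] [ 0.447 -0.135  0.121] [ 0.461 -0.12   0.133]
top blue [418 253  16   6  34] [425.9 255.8] [ 0.4434 -0.3678  0.0108] [ 0.438 -0.389  0.006] [ 0.451 -0.348  0.017]
top blue [232 296   6   7  32] [234.3 298.9] [0.3399 0.1215 0.0894] [0.333 0.114 0.083] [0.347 0.127 0.094]
scene blue [260 148   6  11  56] [262.5 153. ] [0.3446 0.1156 0.0783] [0.336 0.111 0.058] [0.353 0.123 0.091]
scene blue [204 201  11  16 123] [209.1 208.6] [ 0.4681 -0.1328  0.12  ] [ 0.449 -0.139  0.095] [ 0.475 -0.123  0.128]
scene blue [113 276  41  35 864] [133.1 293.4] [ 0.4915 -0.3633  0.0127] [ 0.438 -0.404 -0.   ] [ 0.527 -0.318  0.017]
scene orange [367 170  21  15 192] [377.  176.7] [0.6918 0.1743 0.2023] [0.675 0.152 0.197] [0.708 0.199 0.205]
```

View pics/c1.png

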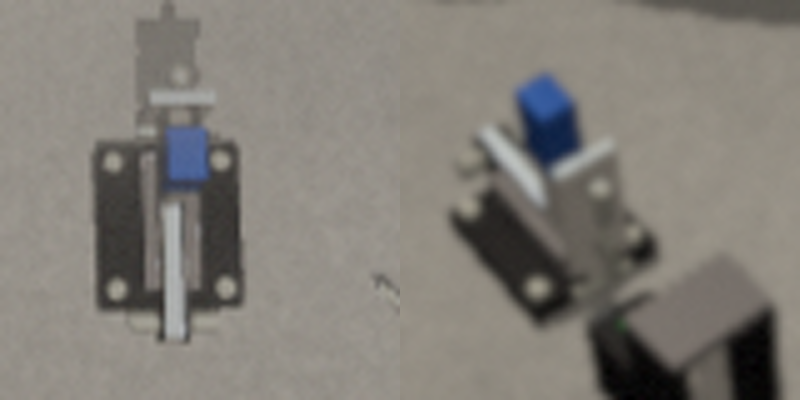

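View pics/c2.png

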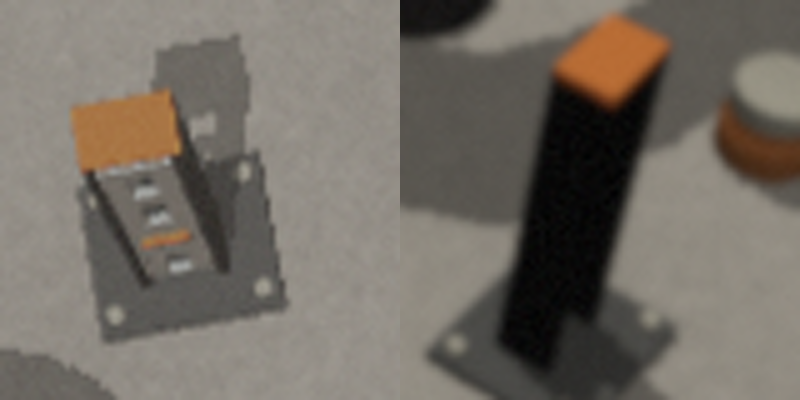

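The crops confirm the choice. The cradle arm has a tall back plate facing +x (image up) and a keel between the rails, with the grip at top ≈(337,246). On the orange-capped upright the top camera sees the strip: slots at about (209.4,157.6) and (211.6,163), the catch at about (213,168), and another slot below it. Next I'll measure edges and poses.

```bash
python3 - <<'E'
from h import *
t=np.load("pics/top0.npz"); s=np.load("pics/scene0.npz")
def quad(n,m,z,eps=0.04):
    cs,_=cv2.findContours(m,cv2.RETR_EXTERNAL,cv2.CHAIN_APPROX_NONE); c=max(cs,key=cv2.contourArea)
    b=cv2.boxPoints(cv2.minAreaRect(c)).astype(float)
    return c,b
F=8
def up(im,x0,y0,w,h): return cv2.resize(im[y0:y0+h,x0:x0+w],None,fx=F,fy=F,interpolation=cv2.INTER_CUBIC)
def topix(b,x0,y0): return (np.asarray(b)+.5)/F-.5+[x0,y0]
def rep(name,n,x0,y0,w,h,maskf,z):
    im=up((t if n=="top" else s)['im'],x0,y0,w,h); m=maskf(cv2.cvtColor(im,cv2.COLOR_BGR2HSV),im)
    m=cv2.morphologyEx(m,cv2.MORPH_OPEN,np.ones((5,5)))
    c,b=quad(n,m,z); cv2.imwrite(f"pics/m_{name}.png",m)
    W=np.array([ray(n,*p,z) for p in topix(c[:,0,:],x0,y0)])
    r=cv2.minAreaRect((W[:,:2]*1000).astype(np.float32))
    print(name,"centre",np.round(r[0],1),"size",np.round(r[1],1),"ang",round(r[2],1))
    return im
orange=lambda h,im: cv2.inRange(h,(4,120,90),(18,255,255))
blue=lambda h,im: cv2.inRange(h,(100,100,60),(130,255,255))
rep("cap","top",185,130,45,33,orange,.202)
rep("capS","scene",355,160,50,36,orange,.202)
rep("grip","top",320,230,32,30,blue,.126)
rep("gripS","scene",195,190,32,40,blue,.126)
dark=lambda th:(lambda h,im: cv2.inRange(h[...,2],0,th))
rep("cradle","top",310,235,50,50,dark(75),.012)
rep("foot","top",185,135,65,60,dark(105),.006)
im=up(t['im'],195,135,35,50); cv2.imwrite("pics/strip.png",cv2.resize(im,None,fx=1.5,fy=1.5))
im=up(t['im'],315,220,45,70); cv2.imwrite("pics/cr.png",im)
E
cd pics; python3 -c "
import cv2,numpy as np
a=[cv2.imread(f'm_{n}.png',0) for n in ('cap','capS','grip','gripS','cradle','foot')]
a=[cv2.copyMakeBorder(cv2.resize(x,None,fx=.5,fy=.5),0,260-x.shape[0]//2,0,262-x.shape[1]//2,cv2.BORDER_CONSTANT,value=90) for x in a]
cv2.imwrite('mm.png',np.vstack([np.hstack(a[:3]),np.hstack(a[3:])]))"
```

```text
cap centre [688.6 178.4] size [32.6 48. ] ang 9.9
capS centre [690.2 176. ] size [35.3 54.1] ang 9.4
grip centre [ 457.8 -127.5] size [23.7 18.7] ang 0.7
gripS centre [ 473.  -135.1] size [22.6 53.9] ang 66.6
cradle centre [ 435.1 -105.8] size [85.1 32.8] ang 1.0
foot centre [713.6 183. ] size [133.1 101.7] ang 9.8
```

View pics/mm.png

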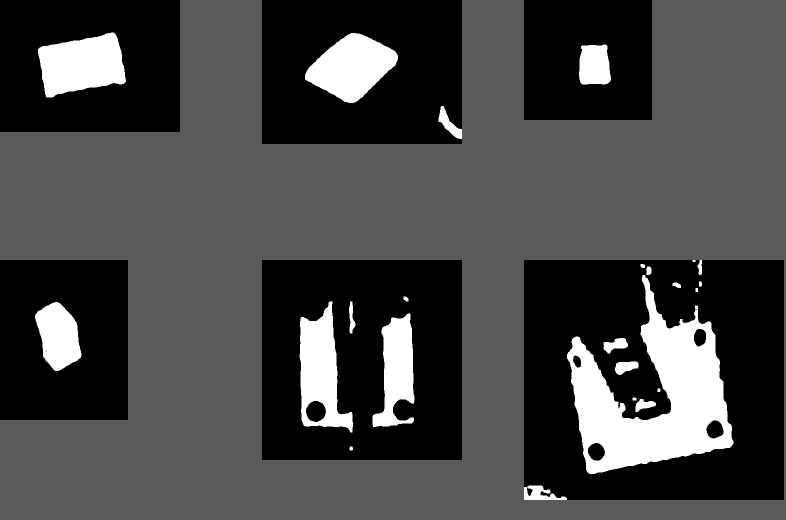

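View pics/strip.png

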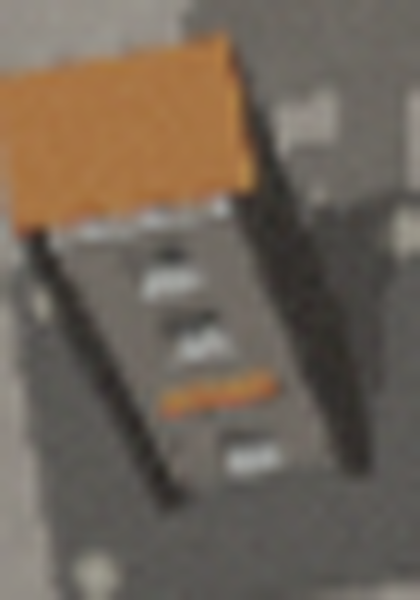

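View pics/cr.png

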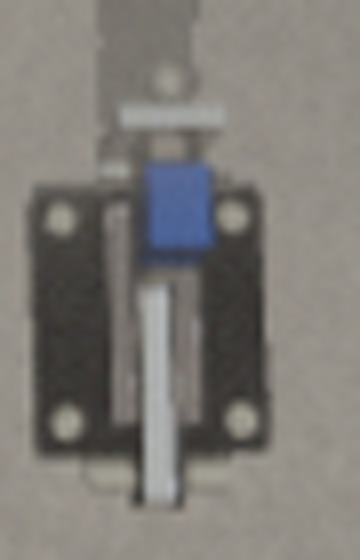

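```bash
python3 - <<'E'
from h import *
def onplane(n,u,v,p0,nv):
    p=P[n]; r=rot(p['attitude']).apply([(u-p['cx'])/p['fx'],(v-p['cy'])/p['fy'],1.])
    return p['origin']+r*(np.dot(p0-p['origin'],nv)/np.dot(r,nv))
a=np.radians(9.9); X=np.array([np.cos(a),np.sin(a),0]); Y=np.array([-np.sin(a),np.cos(a),0])
c=np.array([.6886,.1784,0]); f=c-.016*X
for nm,u,v,off in [("catch",220,393,-.003),("slot1 darktop",172,250,0),("slot1 white",172,283,0),("slot1 bot",175,298,0),("slot2 darktop",196,315,0),("slot2 white",203,348,0),("slot2 bot",206,360,0),("slot4 top",245,432,0),("slot4 bot",257,472,0),("strip bot L",185,495,0),("strip top",148,212,0)]:
    q=onplane("top",(u+.5)/12-.5+195,(v+.5)/12-.5+135,f+off*X,X)
    print(nm,"lat",round((q-c)@Y*1000,1),"z",round(q[2]*1000,1))
# foot front corners from foot mask, screws in crop2
for nm,u,v in [("front L",586,472),("front R",732,445),("scr",597,452),("scr",714,429),("scr",700,337)]:
    u=(u-524)*2;v=(v-260)*2
    q=ray("top",(u+.5)/8-.5+185,(v+.5)/8-.5+135,.006); d=q-c; print(nm,q.round(4),"x",round(d@X*1000,1),"y",round(d@Y*1000,1))
o=robot.get_obs(); print(rot(o['tcp_rot']).as_matrix().round(3))
# plate top edge (z=.104-.033+.037=.108), in cr.png
for u,v in [(120,117),(225,117),(172,105)]:
    print(ray("top",(u+.5)/8-.5+315,(v+.5)/8-.5+220,.108).round(4))
# grip corners
for z in(.126,):
  for u,v in [(145,165),(208,163),(145,247),(213,247)]: print("grip",ray("top",(u+.5)/8-.5+315,(v+.5)/8-.5+220,z).round(4))
for u,v in [(35,190),(263,190),(40,455),(268,450)]: print("cradle",ray("top",(u+.5)/8-.5+315,(v+.5)/8-.5+220,.012).round(4))
E
```

```text
catch lat 0.0 z 93.5
slot1 darktop lat -2.8 z 176.7
slot1 white lat 0.0 z 157.8
slot1 bot lat 0.8 z 148.7
slot2 darktop lat -1.6 z 136.2
slot2 white lat -0.0 z 115.2
slot2 bot lat 0.5 z 107.4
slot4 top lat -0.5 z 55.6
slot4 bot lat 1.0 z 26.4
strip bot L lat 18.1 z 19.7
strip top lat -1.7 z 200.2
front L [0.6415 0.2218 0.006 ] x -39.0 y 50.8
front R [0.6582 0.1238 0.006 ] x -39.4 y -48.6
scr [0.6553 0.2146 0.006 ] x -26.6 y 41.4
scr [0.6696 0.1359 0.006 ] x -26.0 y -38.6
scr [0.7351 0.1456 0.006 ] x 40.2 y -40.3
[[ 0.901 -0.001  0.434]
 [-0.434 -0.002  0.901]
 [ 0.    -1.    -0.002]]
[ 0.4892 -0.1123  0.108 ]
[ 0.4885 -0.1441  0.108 ]
[ 0.4925 -0.1282  0.108 ]
grip [ 0.4713 -0.1176  0.126 ]
grip [ 0.4715 -0.1364  0.126 ]
grip [ 0.4467 -0.1166  0.126 ]
grip [ 0.4463 -0.1368  0.126 ]
cradle [ 0.4824 -0.0917  0.012 ]
cradle [ 0.4808 -0.166   0.012 ]
cradle [ 0.3964 -0.0903  0.012 ]
cradle [ 0.3964 -0.1636  0.012 ]
```

Everything is consistent:
- **Sizes:** the cap measures 48 × 32.6 mm, the grip is about 20 × 25 mm, and its face is 33 mm ahead.
- **Grip:** (0.4585, −0.1275), yaw about 1°.
- **Upright:** yaw about 9.9°. The slots put true home at z ≈ 0.165 ± 0.004.

Now I'll grasp.

```bash
cat >> h.py <<'E'
def down(yaw):
    c,s=np.cos(yaw),np.sin(yaw)
    return q4(R.from_matrix(np.array([[c,0,-s],[s,0,c],[0,-1,0]])))
def st(msg=""):
    o=robot.get_obs(); print(msg,"t",round(o['t'],2),"tcp",np.round(o['tcp_pos'],4),"F",np.round(o['contact_force'],1),"M",np.round(o['ft_torque'],2),"op",round(o['opening'],4)); return o
def snap(tag):
    for n in ("scene","top"):
        im,d=eyes.read_camera(n); cv2.imwrite(f"pics/{n}{tag}.png",im); np.savez(f"pics/{n}{tag}.npz",im=im,d=d)
E
python3 - <<'E'
from h import *
q=down(np.radians(1))
robot.move_to([.45,.22,.30],down(np.radians(0))); st()
robot.move_to([.4585,-.1275,.19],q); st()
hand.gripper_to(.05,30)
robot.servo_line([.4585,-.1275,.087],v=.12,f_stop=8); st("down")
hand.gripper_to(.0,90); st("grip")
robot.dwell(.2); st()
E
```

```text
t 1.61 tcp [0.4498 0.2212 0.2999] F [-0.1 -0.3 -0.6] M [0.02 0.01 0.06] op 0.0857
 t 2.98 tcp [ 0.4594 -0.1261  0.1902] F [ 1.2  0.1 -0.3] M [ 0.04 -0.03  0.04] op 0.0855
down t 4.42 tcp [ 0.4589 -0.1277  0.0874] F [-0.4 -0.   1.9] M [-0.03  0.   -0.01] op 0.0498
grip t 4.8 tcp [ 0.459  -0.1279  0.0878] F [-0.3 -0.8  6.2] M [-0.1   0.12  0.02] op 0.0194
 t 5.0 tcp [ 0.459  -0.1279  0.0878] F [-0.5 -0.9  6.2] M [-0.14  0.14  0.01] op 0.0193
```

```bash
python3 - <<'E'
from h import *
robot.servo_line([.459,-.1279,.13],v=.1); st("lift")
robot.servo_line([.459,-.1279,.19],v=.15); st("lift")
a=np.radians(9.9); X=np.array([np.cos(a),np.sin(a),0])
robot.move_to([.50,.08,.19],down(a))
p=np.array([.6403,.1700,0])-.045*X; p[2]=.1665
robot.move_to(p,down(a)); robot.dwell(.2); st("pre")
snap("1")
t=cv2.imread("pics/top1.png"); s=cv2.imread("pics/scene1.png")
f=lambda im,x,y,w,h:cv2.resize(im[y:y+h,x:x+w],None,fx=5,fy=5,interpolation=cv2.INTER_CUBIC)
cv2.imwrite("pics/c3.png",np.hstack([f(t,180,120,80,110),f(s,330,150,80,110)]))
E
```

```text
lift t 5.58 tcp [ 0.4586 -0.1277  0.1297] F [-0.5 -0.2 -3.3] M [-0.    0.09  0.  ] op 0.0191
lift t 6.13 tcp [ 0.4584 -0.1277  0.1893] F [ 0.2  0.3 -3.2] M [0.03 0.01 0.  ] op 0.0189
pre t 7.77 tcp [0.5957 0.1603 0.1668] F [-0.7  0.2 -3.1] M [0.02 0.05 0.  ] op 0.0188
```

View pics/c3.png

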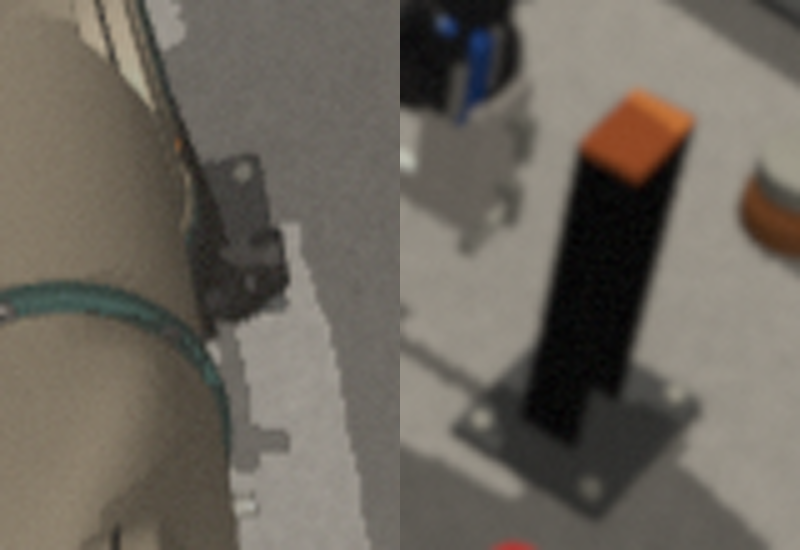

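The top view is blocked by the robot's arm. The scene crop shows the upright (cap at scene ≈(377,176)) and, to its left, the held arm's grip and plate. I'll look closer there.

```bash
python3 - <<'E'
from h import *
s=cv2.imread("pics/scene1.png")
cv2.imwrite("pics/c4.png",cv2.resize(s[120:230,300:420],None,fx=6.5,fy=5.4*1.2037,interpolation=cv2.INTER_CUBIC)[:600])
a=np.radians(9.9); X=np.array([np.cos(a),np.sin(a),0]);Y=np.array([-np.sin(a),np.cos(a),0])
g=np.array([.5957,.1603,.1668+.0162])
def pt(x,y,z): return g+X*x+Y*y+np.array([0,0,z])
for nm,v in dict(grip_top_fl=(13,10,22),grip_top_fr=(13,-10,22),plate_tl=(33,16,4),plate_tr=(33,-16,4),plate_bl=(33,16,-70),plate_br=(33,-16,-70),tooth1_bot=(43,0,-30),tooth2_bot=(43,0,-72),bar_l=(29,16,-88),bar_r=(29,-16,-88)).items():
    print(nm,px("scene",pt(*(np.array(v)/1000))).round(1), ((px("scene",pt(*(np.array(v)/1000)))-[300,120])*6.5).round())
c=np.array([.6886,.1784,.202])
for x,y in((-16,24),(-16,-24),(16,24),(16,-24)): 
    q=px("scene",c+X*x/1000+Y*y/1000);print("cap",x,y,q.round(1),((q-[300,120])*6.5).round())
E
```

```text
grip_top_fl [349.  156.8] [318. 239.]
grip_top_fr [344. 161.] [286. 267.]
plate_tl [356.6 165.1] [368. 293.]
plate_tr [348.8 172. ] [317. 338.]
plate_bl [352.4 187.7] [340. 440.]
plate_br [345.  194.7] [292. 485.]
tooth1_bot [354.3 181.2] [353. 398.]
tooth2_bot [352.  193.7] [338. 479.]
bar_l [350.1 192.2] [326. 469.]
bar_r [342.8 199.1] [278. 514.]
cap -16 24 [376.7 166.7] [499. 303.]
cap -16 -24 [365.2 177.5] [424. 374.]
cap 16 24 [389.  172.9] [579. 344.]
cap 16 -24 [377.7 184.1] [505. 417.]
```

View pics/c4.png

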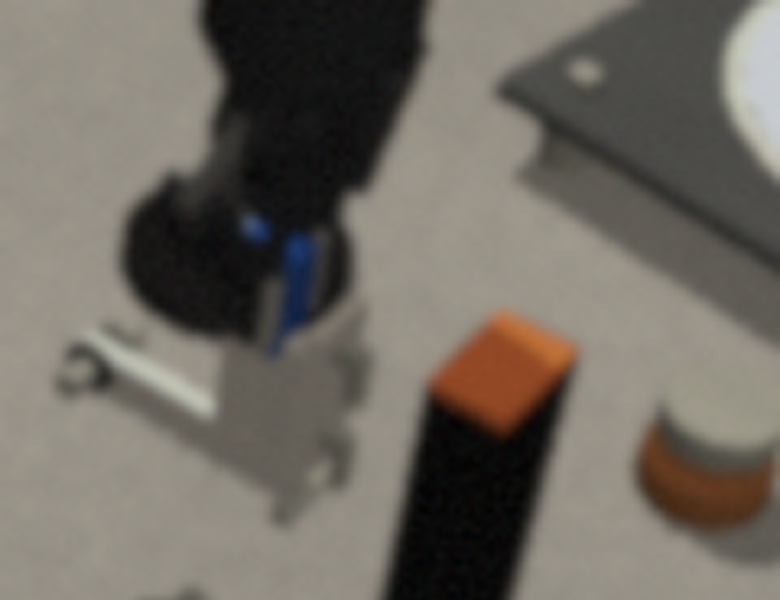

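In the scene camera the cap and the held plate and bar sit about equally far, around 1 px, from where I predicted. So the upright and the tool agree to roughly 1 mm laterally. Next I'll probe gently for the slots.

```bash
cat >> h.py <<'E'
a=np.radians(9.9); X=np.array([np.cos(a),np.sin(a),0]);Y=np.array([-np.sin(a),np.cos(a),0])
H=np.array([.6403,.1700,0]); DZ=.0162
def tcp(x,y,zg): # grip centre rel. home xy (m), zg grip centre height
    p=H+X*x+Y*y; p[2]=zg-DZ; return p
def rel(o):
    d=np.array(o['tcp_pos'])-H; return np.array([d@X,d@Y,o['tcp_pos'][2]+DZ])*1000
E
python3 - <<'E'
from h import *
z0=.1655+.0172
robot.servo_line(tcp(-.019,0,z0),v=.06); st("near")
for dz in (0,.002,-.002,.004,-.004,.006,-.006):
    robot.servo_line(tcp(-.017,0,z0+dz),v=.04)
    hit=robot.servo_line(tcp(.003,0,z0+dz),v=.025,f_stop=4)
    o=robot.get_obs(); r=rel(o)
    print(round(o['t'],2),"dz",dz,hit,r.round(2),np.round(o['contact_force'],1),np.round(o['ft_torque'],2))
    if r[0]>-8: print("entered"); break
    if r[0]<-17.5: print("early"); break
    robot.servo_line(tcp(r[0]/1000-.003,0,z0+dz),v=.04)
E
```

```text
near t 8.45 tcp [0.6212 0.1667 0.1662] F [ 0.8 -0.1 -3.4] M [-0.05  0.07 -0.  ] op 0.019
9.37 dz 0 True [-1.0300e+00 -1.0000e-01  1.8136e+02] [ 0.2  0.3 -2.7] [-0.01 -0.05  0.01]
entered
```

```bash
python3 - <<'E'
from h import *
robot.dwell(.2); o=st(); print(rel(o))
snap("2")
s=cv2.imread("pics/scene2.png"); t=cv2.imread("pics/top2.png")
f=lambda im,x,y,w,h:cv2.resize(im[y:y+h,x:x+w],None,fx=5,fy=5,interpolation=cv2.INTER_CUBIC)
cv2.imwrite("pics/c5.png",np.hstack([f(t,180,120,70,110),f(s,325,130,80,110)]))
E
```

```text
t 9.57 tcp [0.6387 0.1695 0.1644] F [ 0.5 -0.6 -3.7] M [ 0.02 -0.15 -0.02] op 0.0194
[ -1.65700932  -0.19276778 180.58845569]
```

View pics/c5.png

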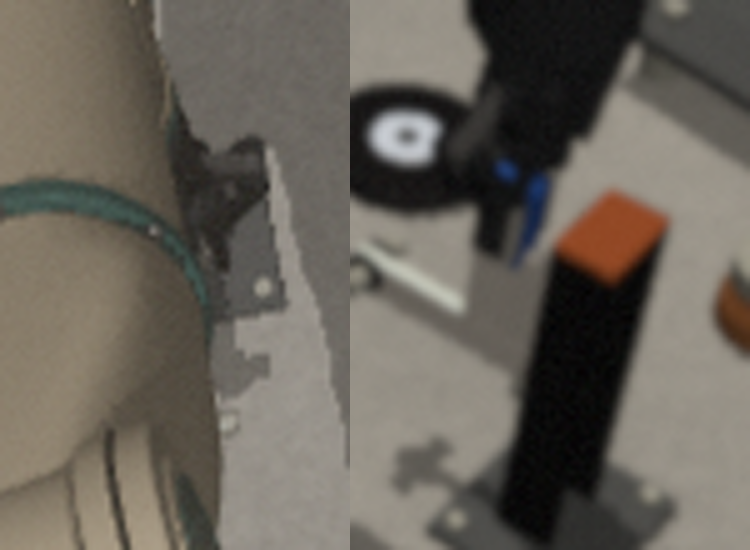

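The teeth are in. It advanced to x ≈ −1 mm with no land contact at −14 mm, and the scene crop shows the plate against the upright at about (430,340). Next I'll seat the face lightly and press down in small, force-limited steps.

```bash
python3 - <<'E'
from h import *
o=robot.get_obs(); r=rel(o); W=-3.4
hit=robot.servo_line(tcp(.003,r[1]/1000,r[2]/1000),v=.02,f_stop=3.5); o=robot.get_obs(); print(hit,rel(o).round(2),np.round(o['contact_force'],1))
x=rel(o)[0]/1000-.0003; y=rel(o)[1]/1000; z=rel(o)[2]/1000
for i in range(16):
    z-=.0015
    o=robot.get_obs(); f=o['contact_force'][2]-W
    lim=16.5-max(f,0)
    if lim<2: print("limit",f); break
    hit=robot.servo_line(tcp(x,y,z),v=.015,f_stop=lim)
    o=robot.get_obs(); print(round(o['t'],2),hit,"ztgt",round(z*1000,1),rel(o).round(2),np.round(o['contact_force'],1),np.round(o['ft_torque'],2))
    if hit: break
E
```

```text
True [ -1.04  -0.26 179.19] [ 0.5  0.1 -3.3]
10.15 False ztgt 177.7 [ -1.31  -0.26 177.24] [ 0.8  0.9 -4.5] [ 0.06 -0.26  0.03]
10.4 False ztgt 176.2 [ -1.43  -0.25 176.16] [-0.1  0.2 -1.8] [-0.07  0.04  0.05]
10.65 False ztgt 174.7 [ -1.37  -0.23 174.9 ] [-0.6 -0.3  1.1] [-0.08  0.31  0.02]
10.9 False ztgt 173.2 [ -1.37  -0.18 173.11] [ 0.2 -0.   0.5] [-0.04  0.22  0.05]
11.15 False ztgt 171.7 [ -1.33  -0.22 171.32] [ 0.2 -0.1 -1.8] [0.09 0.02 0.06]
11.4 False ztgt 170.2 [ -1.32  -0.27 169.69] [ 0.4 -0.5 -3. ] [ 0.03 -0.02  0.01]
11.65 False ztgt 168.7 [ -1.28  -0.34 168.3 ] [ 0.4  0.2 -3. ] [-0.03 -0.24  0.04]
11.9 False ztgt 167.2 [ -1.31  -0.35 166.99] [ 0.5 -0.4 -4.1] [ 0.04 -0.26 -0.05]
12.15 False ztgt 165.7 [ -1.3   -0.29 165.66] [ 1.8 -0.1 -3.3] [ 0.08 -0.23 -0.06]
12.4 False ztgt 164.2 [ -1.3   -0.31 165.44] [-2.8 -1.1  5.6] [-0.19  0.42  0.01]
12.65 False ztgt 162.7 [ -1.26  -0.29 165.31] [-5.1 -1.5 13.1] [-0.31  0.91  0.  ]
limit 16.467218215994357
```

The force rose at about 9 mm above home and then dropped, as if the catch was passed. A hard stop followed at z = 165.4 mm, which matches both the slot entry (16–17 mm above) and the visual estimate of 165.5. I'll check with a light upward tug, re-seat, then release.

```bash
python3 - <<'E'
from h import *
def p(m):
    o=robot.get_obs(); print(m,round(o['t'],2),rel(o).round(2),np.round(o['contact_force'],1),np.round(o['ft_torque'],2),round(o['opening'],4)); return o
o=p("now"); r=rel(o)/1000
robot.servo_line(tcp(r[0],r[1],.1653),v=.02); robot.dwell(.1); p("relax")
h=robot.servo_line(tcp(r[0],r[1],.1678),v=.01,f_stop=5); p(f"tug {h}")
robot.dwell(.1); p("held")
h=robot.servo_line(tcp(r[0],r[1],.1615),v=.015,f_stop=14); p(f"press {h}")
robot.servo_line(tcp(r[0],r[1],.1650),v=.02); robot.dwell(.15); p("relax")
E
```

```text
now 12.65 [ -1.26  -0.29 165.31] [-5.1 -1.5 13.1] [-0.31  0.91  0.  ] 0.0195
relax 13.03 [ -1.17  -0.23 165.52] [-1.7 -0.2  3.5] [-0.04  0.16  0.06] 0.019
tug True 13.24 [ -1.35  -0.3  165.51] [0.8 0.1 3.4] [ 0.05 -0.2   0.02] 0.0194
held 13.34 [ -1.37  -0.28 165.49] [-0.3  1.   2.2] [ 0.06 -0.27 -0.04] 0.0188
press True 13.56 [ -1.33  -0.28 165.5 ] [-1.5 -0.2  4.9] [-0.07 -0.03  0.02] 0.0186
relax 13.96 [ -1.33  -0.28 165.49] [-1.7 -0.8  4.8] [-0.02  0.08 -0.02] 0.0189
```

The tug stopped early on noise, so it shows nothing. I'll repeat it in small position steps, where the arm's compliance keeps the force low.

```bash
python3 - <<'E'
from h import *
def p(m):
    o=robot.get_obs(); print(m,round(o['t'],2),rel(o).round(2),np.round(o['contact_force'],1),np.round(o['ft_torque'],2),round(o['opening'],4)); return o
o=p("now"); r=rel(o)/1000
for z in (.1660,.1666,.1672,.1678):
    robot.servo_line(tcp(r[0],r[1],z),v=.01); robot.dwell(.15); o=p(f"up {z}")
    if o['contact_force'][2]<-8.5 : break
for z in (.1660,.1648,.1638,.1630):
    robot.servo_line(tcp(r[0],r[1],z),v=.01); robot.dwell(.15); o=p(f"dn {z}")
    if o['contact_force'][2]>8: break
E
```

```text
now 13.96 [ -1.33  -0.28 165.49] [-1.7 -0.8  4.8] [-0.02  0.08 -0.02] 0.0189
up 0.166 14.36 [ -1.34  -0.24 165.63] [ 0.7  0.4 -1.5] [ 0.1  -0.43 -0.  ] 0.019
up 0.1666 14.76 [ -1.36  -0.31 166.29] [ 3.   0.9 -4.3] [ 0.14 -0.62  0.08] 0.019
up 0.1672 15.16 [ -1.35  -0.33 167.22] [ 2.4  0.7 -4.6] [ 0.15 -0.61 -0.  ] 0.0186
up 0.1678 15.56 [ -1.35  -0.3  167.9 ] [ 2.6  0.3 -4.5] [ 0.05 -0.49  0.05] 0.0193
dn 0.166 16.04 [ -1.33  -0.2  166.01] [ 1.8  0.3 -3.1] [ 0.16 -0.48  0.01] 0.0189
dn 0.1648 16.46 [ -1.29  -0.25 165.52] [-1.6 -0.9  5.8] [-0.04  0.14  0.01] 0.0193
dn 0.1638 16.86 [ -1.31  -0.24 165.38] [-3.9 -1.2 10.5] [-0.12  0.46 -0.06] 0.0187
```

It rises freely by 2.4 mm, so the lock isn't bearing. The earlier "face contact" was also a premature stop on noise. The bump was only about 4.5 N against the 8–15 N expected, which fits the face standing 1–2 mm off the strip. I'll lift back to entry height, seat the face using position steps, and repeat the press.

```bash
cat >> h.py <<'E'
def p(m):
    o=robot.get_obs(); print(m,round(o['t'],2),rel(o).round(2),np.round(o['contact_force'],1),np.round(o['ft_torque'],2),round(o['opening'],4)); return o
E
python3 - <<'E'
from h import *
o=p("now"); r=rel(o)/1000
for z in (.1680,.1705,.173,.1755,.178,.1805,.182):
    robot.servo_line(tcp(-.0013,-.0003,z),v=.025); o=p(f"up {z}")
    if o['contact_force'][2]<-16: break
else:
    robot.dwell(.15)
    for x in (-.0006,.0001,.0008,.0015,.0022,.0029):
        robot.servo_line(tcp(x,-.0003,.182),v=.01); robot.dwell(.12); o=p(f"in {x}")
        if -(np.array(o['contact_force'])@X)>5: break
E
```

```text
now 16.86 [ -1.31  -0.24 165.38] [-3.9 -1.2 10.5] [-0.12  0.46 -0.06] 0.0187
up 0.168 17.18 [ -1.32  -0.31 167.45] [ 1.4  0.3 -2.3] [ 0.05 -0.43  0.03] 0.019
up 0.1705 17.43 [ -1.39  -0.35 169.76] [ 3.   1.5 -7.7] [ 0.18 -0.79  0.03] 0.019
up 0.173 17.68 [ -1.41  -0.38 172.33] [  4.2   0.4 -10.8] [ 0.15 -0.82  0.06] 0.0188
up 0.1755 17.93 [ -1.48  -0.39 175.7 ] [ 2.5  0.6 -6.2] [ 0.05 -0.48  0.07] 0.0187
up 0.178 18.18 [ -1.33  -0.31 178.77] [ 0.8 -0.2 -2.8] [ 0.06 -0.32  0.  ] 0.019
up 0.1805 18.43 [ -1.45  -0.27 180.94] [ 1.5  0.2 -2.7] [ 0.03 -0.25  0.01] 0.0192
up 0.182 18.68 [ -1.77  -0.28 181.92] [-0.2  0.2 -3.2] [0.01 0.02 0.02] 0.0184
in -0.0006 19.19 [ -0.65  -0.27 181.95] [-0.  -0.  -3.6] [-0.02 -0.    0.03] 0.0193
in 0.0001 19.56 [ -0.26  -0.32 181.92] [-0.9 -0.2 -4. ] [-0.05  0.35 -0.01] 0.019
in 0.0008 19.93 [-1.8000e-01 -3.1000e-01  1.8187e+02] [-5.7 -1.6 -0.9] [-0.22  0.96  0.06] 0.0192
```

The face meets the strip at x ≈ −0.2 mm, so it was 1.1 mm off before. Now I'll press down with that light seating kept on.

```bash
python3 - <<'E'
from h import *
W=-3.4; xt=.0008
z=.182
while z>.1625:
    z-=.001
    robot.servo_line(tcp(xt,-.0003,z),v=.02); o=p(f"dn {z:.4f}")
    f=o['contact_force'][2]-W
    if rel(o)[2]<166.5 and f>9: break
    if f>16: print("limit"); break
E
```

```text
dn 0.1810 20.18 [ -0.2   -0.25 180.82] [-5.6 -1.3 -0.9] [-0.14  1.    0.06] 0.0187
dn 0.1800 20.43 [ -0.2  -0.2 179.8] [-5.2 -0.2 -1. ] [-0.11  0.97  0.1 ] 0.0188
dn 0.1790 20.68 [-1.9000e-01 -1.3000e-01  1.7881e+02] [-4.9 -1.8 -0.8] [-0.12  0.97  0.09] 0.0191
dn 0.1780 20.93 [-2.2000e-01 -6.0000e-02  1.7787e+02] [-5.9 -1.5  0.2] [-0.15  1.25  0.03] 0.0193
dn 0.1770 21.18 [-4.4000e-01 -9.0000e-02  1.7702e+02] [-5.8 -0.9  0.6] [-0.21  1.54  0.05] 0.0191
dn 0.1760 21.43 [-5.9000e-01 -1.4000e-01  1.7592e+02] [-5.6 -1.   0.5] [-0.17  1.53  0.03] 0.019
dn 0.1750 21.68 [-6.3000e-01 -1.5000e-01  1.7473e+02] [-5.9 -0.6 -0.2] [-0.25  1.47  0.02] 0.019
dn 0.1740 21.93 [-6.3000e-01 -1.5000e-01  1.7356e+02] [-5.1 -0.6 -2.2] [-0.21  1.38  0.02] 0.0189
dn 0.1730 22.18 [ -0.59  -0.2  172.44] [-5.3 -0.9 -2.4] [-0.19  1.51  0.04] 0.0188
dn 0.1720 22.43 [ -0.59  -0.23 171.25] [-5.4  0.2 -3.3] [-0.2   1.48  0.03] 0.0193
dn 0.1710 22.68 [ -0.5   -0.27 170.13] [-5.8 -1.  -5.3] [-0.23  1.54  0.08] 0.0189
dn 0.1700 22.93 [ -0.24  -0.29 169.14] [-4.8 -0.7 -6.1] [-0.2   1.42  0.  ] 0.0191
dn 0.1690 23.18 [-1.6000e-01 -3.3000e-01  1.6845e+02] [-5.7 -0.9 -5.9] [-0.22  1.48  0.07] 0.0191
dn 0.1680 23.43 [-1.3000e-01 -2.8000e-01  1.6787e+02] [-6.9 -1.6 -3.9] [-0.25  1.5   0.09] 0.0189
dn 0.1670 23.68 [-1.2000e-01 -2.5000e-01  1.6729e+02] [-8.8 -1.9 -0.8] [-0.29  1.61  0.11] 0.0192
dn 0.1660 23.93 [-1.0000e-01 -2.4000e-01  1.6661e+02] [-7.9 -0.9  0.5] [-0.31  1.7   0.12] 0.0191
dn 0.1650 24.18 [-9.0000e-02 -1.3000e-01  1.6573e+02] [-10.   -1.4   0.9] [-0.25  1.73  0.15] 0.0183
dn 0.1640 24.43 [-7.0000e-02 -1.3000e-01  1.6561e+02] [-11.2  -2.6   5.7] [-0.35  2.04  0.12] 0.0188
```

The force sequence now shows the snap. There was resistance at 178–175, then the catch pushed the arm down at 171–168, then the stop near 165.6. I'll ease off the forward push, finish the press and test the lock.

```bash
python3 - <<'E'
from h import *
W=-3.4
robot.servo_line(tcp(0,-.0003,.1645),v=.01); robot.dwell(.1); p("ease x")
z=.1645
while z>.1615:
    z-=.0005; robot.servo_line(tcp(0,-.0003,z),v=.01); o=p(f"dn {z:.4f}")
    if o['contact_force'][2]-W>14: break
for z in (.1650,.1660,.1666,.1672):
    robot.servo_line(tcp(0,-.0003,z),v=.01); robot.dwell(.1); o=p(f"up {z}")
    if o['contact_force'][2]<-8.5: break
E
```

```text
ease x 24.77 [-1.0000e-01 -1.0000e-01  1.6559e+02] [-7.3 -1.1  2. ] [-0.18  1.61  0.03] 0.0191
dn 0.1640 25.02 [-1.0000e-01 -1.2000e-01  1.6556e+02] [-10.   -1.4   3.6] [-0.24  1.71  0.1 ] 0.0192
dn 0.1635 25.27 [-1.1000e-01 -1.2000e-01  1.6553e+02] [-9.1 -0.8  6.8] [-0.29  1.89  0.11] 0.0192
dn 0.1630 25.52 [-8.0000e-02 -1.5000e-01  1.6545e+02] [-10.4  -1.8   9.7] [-0.33  2.01  0.09] 0.0191
dn 0.1625 25.77 [-9.0000e-02 -1.0000e-01  1.6541e+02] [-11.6  -2.4  12.1] [-0.42  2.21  0.13] 0.0194
up 0.165 26.27 [-1.0000e-01 -1.2000e-01  1.6567e+02] [-7.7 -0.4 -0.2] [-0.2   1.39 -0.03] 0.0192
up 0.166 26.62 [-1.1000e-01 -1.6000e-01  1.6618e+02] [-6.4 -0.9 -3.3] [-0.13  1.28  0.08] 0.0189
up 0.1666 26.98 [-1.200e-01 -2.200e-01  1.665e+02] [-5.3 -0.2 -3.4] [-0.1   1.15  0.06] 0.0188
up 0.1672 27.32 [-1.5000e-01 -2.6000e-01  1.6702e+02] [-5.1 -0.6 -4.7] [-0.14  1.11  0.05] 0.0189
```

```bash
python3 - <<'E'
from h import *
robot.servo_line(tcp(-.0008,-.0003,.1650),v=.01); robot.dwell(.1); p("ease")
robot.servo_line(tcp(-.0008,-.0003,.1642),v=.01); robot.dwell(.1); p("light press")
hand.gripper_to(.045); robot.dwell(.2); p("open")
snap("3")
s=cv2.imread("pics/scene3.png")
cv2.imwrite("pics/c6.png",cv2.resize(s[130:240,310:420],None,fx=5.4,fy=5.4,interpolation=cv2.INTER_CUBIC))
E
```

```text
ease 27.81 [-1.2000e-01 -1.8000e-01  1.6575e+02] [-5.7 -0.5 -1. ] [-0.12  1.02  0.04] 0.019
light press 28.16 [-1.0000e-01 -2.3000e-01  1.6553e+02] [-6.3 -1.5  1. ] [-0.22  1.25  0.12] 0.0191
open 28.73 [ -0.46  -0.32 164.3 ] [ 0.6 -0.2  0.3] [-0.03 -0.08 -0.04] 0.0448
```

View pics/c6.png

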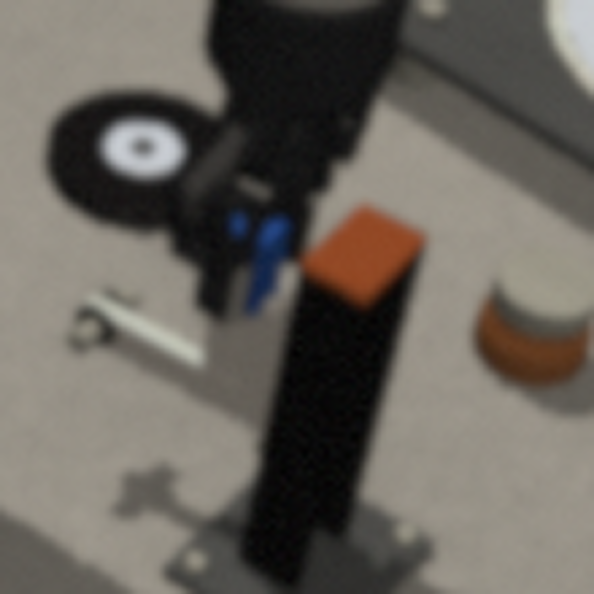

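The arm hangs on the upright with the jaws open. I'll regrasp it in its settled pose and repeat the lock tug.

```bash
python3 - <<'E'
from h import *
W=-3.4
hand.gripper_to(0,80); robot.dwell(.1); o=p("regrasp"); r=rel(o)/1000; z=r[2]
for i in range(6):
    z+=.0006
    robot.servo_line(tcp(r[0],r[1],z),v=.012); robot.dwell(.06); o=p(f"up {z:.4f}")
    if o['contact_force'][2]<-9: print("holds"); break
E
```

```text
regrasp 29.27 [ -0.78  -0.27 164.29] [0.4 0.1 1. ] [0.02 0.06 0.  ] 0.0196
up 0.1649 29.57 [ -0.77  -0.25 164.55] [ 1.4  1.1 -2.9] [ 0.14 -0.27 -0.07] 0.0186
up 0.1655 29.88 [ -0.82  -0.33 165.24] [ 1.   0.6 -4.4] [ 0.08 -0.32 -0.  ] 0.0186
up 0.1661 30.19 [ -0.87  -0.32 165.71] [ 2.8  0.2 -7.7] [ 0.12 -0.45  0.  ] 0.0189
up 0.1667 30.5 [ -0.92  -0.3  166.05] [  4.6  -0.  -13.6] [ 0.08 -0.74  0.02] 0.0194
holds
```

It is locked: after about 1 mm of free play the catch holds against more than 10 N of net pull. I'll re-seat it, release and retreat upward.

```bash
python3 - <<'E'
from h import *
W=-3.4
x,y=-.0008,-.0003; z=.1655
for i in range(9):
    robot.servo_line(tcp(x,y,z),v=.012); robot.dwell(.05); o=p(f"dn {z:.4f}")
    if o['contact_force'][2]-W>12: break
    z-=.0006
zz=rel(o)[2]/1000
robot.servo_line(tcp(x,y,zz-.0005),v=.012); robot.dwell(.1); p("light")
hand.gripper_to(.05); robot.dwell(.1); o=p("open")
robot.servo_line(tcp(x,y,.26),v=.12); p("up")
robot.servo_line(tcp(x-.08,y,.30),v=.2)
robot.move_to([.45,-.05,.36],down(0)); p("away")
snap("4")
t=cv2.imread("pics/top4.png"); s=cv2.imread("pics/scene4.png")
f=lambda im,x,y,w,h:cv2.resize(im[y:y+h,x:x+w],None,fx=5,fy=5,interpolation=cv2.INTER_CUBIC)
cv2.imwrite("pics/c7.png",np.hstack([f(t,180,120,75,110),f(s,325,130,80,110)]))
E
```

```text
dn 0.1655 30.8 [ -0.85  -0.32 165.74] [ 2.5  0.7 -6.6] [-0.   -0.36 -0.01] 0.0192
dn 0.1649 31.1 [ -0.79  -0.31 165.42] [ 1.2  0.6 -3.2] [-0.04 -0.13 -0.04] 0.0193
dn 0.1643 31.4 [ -0.77  -0.26 164.6 ] [ 0.8  0.1 -2. ] [-0.02  0.   -0.05] 0.0191
dn 0.1637 31.7 [ -0.75  -0.27 164.3 ] [-1.5 -0.2  3.5] [-0.11  0.28 -0.03] 0.0192
dn 0.1631 32.0 [ -0.75  -0.24 164.23] [-2.8  0.4  7.8] [-0.21  0.54 -0.08] 0.0192
dn 0.1625 32.3 [ -0.75  -0.25 164.19] [-3.8 -0.9 10.9] [-0.24  0.78 -0.01] 0.0191
light 32.65 [ -0.71  -0.24 164.29] [-1.8 -0.8  5.5] [-0.17  0.5  -0.02] 0.0189
open 33.15 [ -0.84  -0.3  163.49] [0.1 0.2 0.3] [-0.02  0.04  0.  ] 0.0499
up 34.1 [ -1.44  -0.34 259.14] [ 0.3 -0.3 -0.1] [ 0.01 -0.03  0.  ] 0.0502
away 35.67 [-224.12 -182.71  375.74] [-0.8  0.2  0.6] [0.06 0.03 0.02] 0.0502
```

View pics/c7.png

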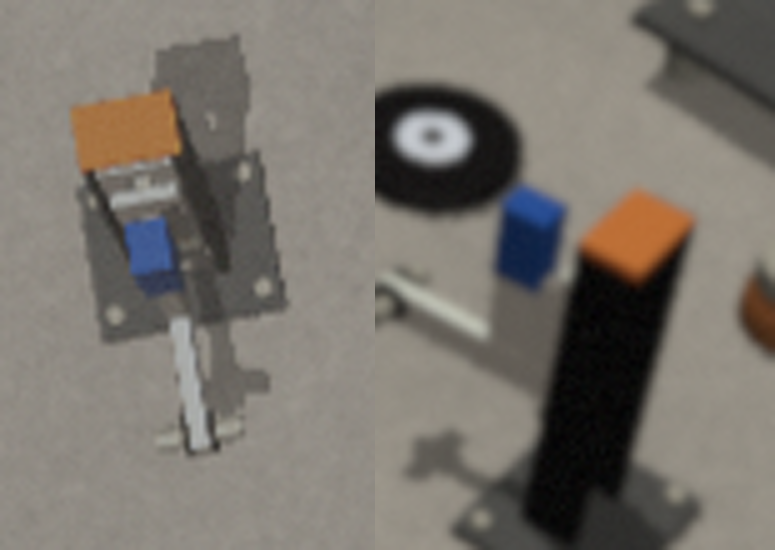

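View pics/top4.png

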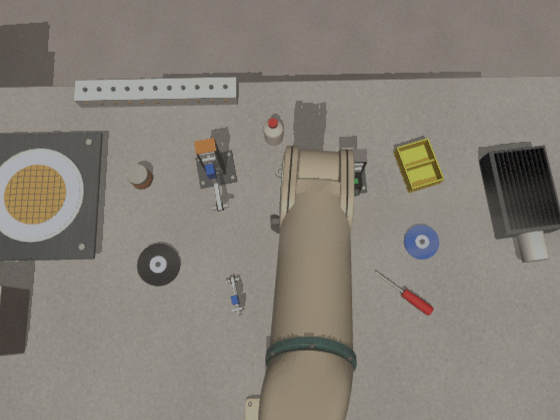

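The arm is on the orange-capped upright, with its grip at top ≈(209,169), and it lines up with the strip. Everything else looks as it was. One numerical check, then I'll hand in.

```bash
python3 - <<'E'
from h import *
for n in("top","scene"):
    x=np.load(f"pics/{n}4.npz"); C=cloud(n,x['d']); m=cv2.inRange(cv2.cvtColor(x['im'],cv2.COLOR_BGR2HSV),(100,100,60),(130,255,255))>0
    g=m&(np.linalg.norm(C[...,:2]-[.640,.170],axis=-1)<.03)
    q=C[g]; print(n,g.sum(),"ztop",np.percentile(q[:,2],[50,90,97]).round(4),"rel",((q-H)@X).mean().round(4),((q-H)@Y).mean().round(4))
order.hand_in(); st()
E
```

```text
top 88 ztop [0.1859 0.189  0.1902] rel -0.004 0.0004
scene 183 ztop [0.1744 0.1865 0.1873] rel 0.0002 -0.0068
the job is handed in; nothing more can be done
the job is handed in; nothing more can be done
```

The larger reel arm is now on the orange-capped upright, with both claws hooked, the catch locked and the gripper well clear. I handed the job in at about 36 s of the 51 s allowed.

**What I did:** I took it by its blue grip out of the cradle, and the claws went into the slots on the first try. I pressed it down to the hard stop.

**What went wrong and was mended:** The first press left the mounting face about 1 mm off the strip, because force noise had stopped the forward push early. A light tug then met almost no resistance. I lifted it back to entry height, pushed it in until the face touched the strip, and pressed it down again.

**Last checks:**
- **Catch:** The expected 8–15 N peak never showed. I read only about 4 N at the ends of the steps during the second press. The force did turn downward just past the catch, and after letting go and regrasping, the arm had about 1 mm of play and then held against roughly 10 N of upward pull.
- **Fully home:** The final press met the hard stop at about 14 N net, and no reading passed about 17 N. The grip's top shows at about 0.187 m, which fits a true home of about 0.165 m.
- **Sideways position:** The two cameras disagree. The top camera puts the grip within 1 mm; the scene camera reads 7 mm off, probably because it only sees the grip's near side.
- **Everything else:** The last top picture shows no other item moved. The second upright and its sensor, and the empty cradle, were partly or wholly hidden by the robot, so I could not check them there.

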